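Put the sealed water samples away in their bench holders

ROBOT

A 6-joint arm with a two-finger parallel gripper is mounted at the origin on the work surface. World frame = base frame: x ahead of the robot, y to its left, z up, the work surface at z = 0. Lengths are in m, angles in rad, forces in N, time in s.
With the tool pointing down it reaches from about 0.35 to 0.975 m from the base axis. Payload 4.9 kg.
Tool frame: the origin (TCP) lies at the very end of the fingers, on their centre line; the grasp point (between the pads) lies 19 mm behind it; z points along the fingers, y is the line along which they close (so a half turn about z gives the same grasp; the last joint's range is limited). The gripper opens to 85 mm and grips with 20 to 120 N. Pads are 22 mm wide; open, the fingers measure 114 mm over their backs; the gripper's body (76 mm by 85 mm) begins 54 mm behind the grasp point. The pads swing forward as they close: fully open they stand 13 mm farther back than shut.
Start: joints at [-1.358, 0.053, 1.613, -0, 1.476, -0.119], TCP at [0.204, -0.591, 0.231] pointing down, gripper open.
Joint ranges: [-3.01, 3.01], [-1.01, 2.22], [0.06, 2.58], [-1.02, 4.17], [0.09, 2.62], [-3.14, 3.14]. Speed limits (rad/s): [2.57, 2.57, 3.14, 3.14, 3.14, 3.14].

INTERFACE

Orientations are given as a unit quaternion [w, x, y, z].
In Python, from plant import * gives the robot as it stands.
- The arm moves only by the tool jog_arm, never from a script. Its argument "moves" is a list that holds one entry, the list of rows, each a list of 7 numbers: the finger opening in cm, from 0 to 8.54, then the shift along the tool's x, y, z in cm, then the turn, a rotation vector about the tool's x, y, z in rad. A call has 1 to 20 rows; each row shifts and turns the commanded pose from where the row before left it, along the tool's axes as they then stand; what a row does not reach is not made up. A row lasts 1/12 s, in which the tool goes at most 41.7 mm and 7.16 degrees, less where a joint would pass 70% of its speed; a pose out of reach is approached as far as the arm can. A call is refused whole if a number of a shift passes 4.17 or a number of a turn 0.125, either way. A call with a gripper value outside its range is refused whole. The fingers move at their own pace and stop on an object; the grip force is fixed at half the most. Time passes only in rows, so rows that do not move let the fingers close. It gives the time, the measured TCP pose, the force, the opening and the grip force at its end, in the units of the state.
- state(): the state, without advancing time (a new reading comes with each control period).
- grab_frame(name): name is "scene" or "top"; returns a dict with "color" (480x640x3 uint8, blue, green, red), "depth" (480x640 float32, m along the optical axis (not along the pixel's ray), 0 where there is no reading), "fx", "fy", "cx", "cy" (pixels), "k1" (the pictures are not rectified: a ray, as slopes to the right and down, at radius r is drawn at 1 + k1 r^2 times it, then the intrinsics apply), "R" (3x3) and "t" (3): a world point X has camera coordinates R X + t. Camera axes: x right, y down, z forward; pixel columns grow to the right and rows downward; lengths in m; the calibration is good to about 2 mm. A picture is of the moment at which its call begins.
- job_done(): hands the job in; it is judged then, once.
Trained networks look in a picture, given as the dict that the camera call returned (one of the last four; its "shot" number tells which), for a name from the list of things; names that differ only in an ending like _2 or _b are one class to them, and where a whole thing is asked for, a point or a joint stands for the part that bears it (a point fixed in the world has none). Each returns a list of dicts, best first, with "p" (0 to 1); they miss things now and then, are a little off and sometimes report something else, mostly with a low value. They report only what shows in the picture. A call takes as long as a camera call. They do not tell look-alikes from the thing itself.
- recognise(name, picture): "rect" ([centre column, centre row, width, height] in pixels, round what is visible of it).
- regions_of(name, picture): "pixels" (480x640 bool, what is visible of it) and "rect" ([centre column, centre row, width, height] in pixels, round what is visible of it).
The state is a dict: "time": time; "joint_pos": joint angles; "joint_vel": joint speeds; "joint_efforts": joint torques, N m; "tool_pos": TCP position; "tool_rot": TCP orientation; "contact_force": force on the tool from outside, world axes, zero at the start; "ft_torque": the same for the moment, N m; "gripper_width": opening from 0.0 (shut) to 1.0 (fully open); "grasp_force": force on a finger pad.
Only numpy, scipy, OpenCV 4.12 (cv2) and the standard library are available. Lean on these libraries where they do the work, as an engineer would, in place of code of your own. Each camera call takes 0.05 s, during which the arm holds its last target. There are 200 camera calls.

TASK

Put each of the four sealed sample containers standing among the grey holder blocks into the holder whose recess matches its outline in shape and size: square bottle in the square recess, flat bottle in the oblong one, wide jar in the large round one, slim vial in the small round one. Keep every container upright throughout, stand each one on the floor of its recess, and leave the blue meter and the computer mouse where they lie.

Things in the scene. Friction and masses are not known exactly. Their poses are not given: they have to be found in the camera images.
- square_bottle: Square sample bottle. White plastic body, dark purple screw cap on top; sealed, loose, standing upright; origin at the centre of its underside, z up. Body 56 x 56 mm (sides along its x and y), 76 mm high; above it a round neck 32 mm across to z = 86 mm and the round cap 38 mm across from z = 86 to 114 mm (total height 114 mm). About 0.17 to 0.34 kg. Grip it by the cap.
- flat_bottle: Flat, oblong sample bottle. White plastic body, dark purple screw cap on top; sealed, loose, standing upright; origin at the centre of its underside, z up. Body 40 mm along its x, 70 mm along its y, 80 mm high; above it a round neck 26 mm across to z = 90 mm and the round cap 32 mm across from z = 90 to 118 mm (total height 118 mm). About 0.14 to 0.28 kg. Grip it by the cap.
- jar: Wide, low round jar. White plastic body, dark purple screw cap on top; sealed, loose, standing upright; origin at the centre of its underside, z up. Body 60 mm across, 46 mm high; lid 62 mm across from z = 46 to 72 mm (total height 72 mm). About 0.12 to 0.24 kg. Grip it across the lid.
- vial: Slim round vial. White plastic body, dark purple screw cap on top; sealed, loose, standing upright; origin at the centre of its underside, z up. Body 34 mm across, 66 mm high; cap 36 mm across from z = 66 to 96 mm (total height 96 mm). About 0.05 to 0.10 kg. Grip it by the cap.
- square_holder: Mid-grey plastic block fixed to the bench, outside 100 x 100 mm, 28 mm high, with an open recess 22 mm deep whose black floor is 6 mm above the bench; origin at the centre of the block's underside, directly below the recess's centre, z up. All four blocks look alike but for the recess. Recess square, 72 x 72 mm, sides along its x and y.
- flat_holder: Mid-grey plastic block fixed to the bench, outside 100 x 100 mm, 28 mm high, with an open recess 22 mm deep whose black floor is 6 mm above the bench; origin at the centre of the block's underside, directly below the recess's centre, z up. All four blocks look alike but for the recess. Recess oblong, 56 mm along its x and 86 mm along its y.
- jar_holder: Mid-grey plastic block fixed to the bench, outside 100 x 100 mm, 28 mm high, with an open recess 22 mm deep whose black floor is 6 mm above the bench; origin at the centre of the block's underside, directly below the recess's centre, z up. All four blocks look alike but for the recess. Recess round, 78 mm across.
- vial_holder: Mid-grey plastic block fixed to the bench, outside 100 x 100 mm, 28 mm high, with an open recess 22 mm deep whose black floor is 6 mm above the bench; origin at the centre of the block's underside, directly below the recess's centre, z up. All four blocks look alike but for the recess. Recess round, 52 mm across.
- meter: Bystander: blue handheld meter lying on its back, 150 mm (x) x 75 mm (y) x 32 mm high; origin at the centre of its underside. Leave it alone.
- mouse: Bystander: black computer mouse, 100 mm (x) x 60 mm (y) x 34 mm high; origin at the centre of its underside. Leave it alone.
Things that resemble listed ones, but are neither listed nor needed, are in the scene too. Leave any green look-alike of the jar alone.

How it is judged:
At the end, for the whole second after the job is handed in: Each container stands upright (within 0.1 rad) and still on the floor of its own holder's recess: its origin within 14 mm (square and flat bottle) or 12 mm (jar and vial) horizontally of the holder's origin and less than 10 mm above the holder's underside (6 mm when standing on the recess floor) (horizontal distance between square_bottle and square_holder below 0.014 m and z of square_bottle in the frame of square_holder below 0.01 m and angle between each of square_bottle, flat_bottle, jar, vial's own z axis and vertical below 0.1 rad and linear speed of each of square_bottle, flat_bottle, jar, vial below 0.02 m/s and horizontal distance between flat_bottle and flat_holder below 0.014 m and z of flat_bottle in the frame of flat_holder below 0.01 m and horizontal distance between jar and jar_holder below 0.012 m and z of jar in the frame of jar_holder below 0.01 m and horizontal distance between vial and vial_holder below 0.012 m and z of vial in the frame of vial_holder below 0.01 m); the robot touches nothing.
It fails at once if a container is tipped by more than 0.6 rad (angle between any of square_bottle, flat_bottle, jar, vial's own z axis and vertical above 0.6 rad).
It fails at once if the meter or the mouse is moved by more than 25 mm (distance of any of meter, mouse from where it was at the start of the episode above 0.025 m).
It also fails if it takes over 109 s, if anything falls off the work surface, if the arm or the gripper's body presses on something with over 40 N, if the wrist force passes 120 N, or if a joint passes its speed limit or range.

## Working session

There is one attempt and no reset: what is moved stays moved. The work goes in short steps, Python scripts to look and compute and a tool call to move; the robot and the scene stay as the last step left them, time stands still between calls to the robot, and variables do not carry over. Pictures are saved under pics/ and viewed, at most 14 in all, crops included, and the job is handed in when it is done.

Besides the shell and the picture viewer there is one more tool, called after "Emit:" by a JSON object that holds its "method" and its "body". jog_arm: Moves the arm, as the interface text tells. Its arguments: {"type":"object","properties":{"moves":{"type":"array"}},"required":["moves"]}

```bash
ls; mkdir -p pics; python3 - <<'E'
from plant import *
import cv2
for n in("scene","top"):
    f=grab_frame(n);cv2.imwrite(f"pics/{n}0.png",f["color"]);print(n,f["fx"],f["k1"],f["R"],f["t"],f["shot"])
s=state();print(s)
E
```

```text
pics
scene 571.7939790752611 -0.1274812634701937 [[-0.18986797  0.98176367  0.0095002 ]
 [ 0.5846628   0.12083362 -0.8022273 ]
 [-0.78874556 -0.14676285 -0.59694313]] [ 0.10881764 -0.26053148  1.59857001] 1
top 566.742367821871 -0.17513316165387183 [[ 6.69009701e-04 -9.99994983e-01  3.09622395e-03]
 [-9.87523163e-01 -1.14822956e-03 -1.57469626e-01]
 [ 1.57472391e-01 -2.95224416e-03 -9.87518977e-01]] [0.00967577 0.49419215 1.45271098] 2
{'time': 0.1, 'joint_pos': array([-1.35799139e+00,  5.32880594e-02,  1.61416826e+00, -2.56904573e-06,
        1.47597920e+00, -1.19002305e-01]), 'joint_vel': array([ 1.51103895e-04, -5.93918131e-04, -2.35369745e-03, -1.56291619e-03,
       -7.90593073e-04,  9.03947231e-05]), 'joint_efforts': array([ 1.86718440e-03, -3.94900990e+01, -3.71362710e+01,  6.78315200e-05,
        3.99298675e-03, -4.86267240e-06]), 'tool_pos': array([ 0.20347381, -0.59035615,  0.23018076]), 'tool_rot': array([-9.20361117e-04,  9.86269092e-01,  1.65143663e-01, -4.44778755e-05]), 'contact_force': array([ 0.13833785, -0.05951635,  0.36892305]), 'ft_torque': array([0.04645077, 0.02845501, 0.02350981]), 'grasp_force': 0.0, 'gripper_width': 1.0014619990143045}
```

View pics/scene0.png

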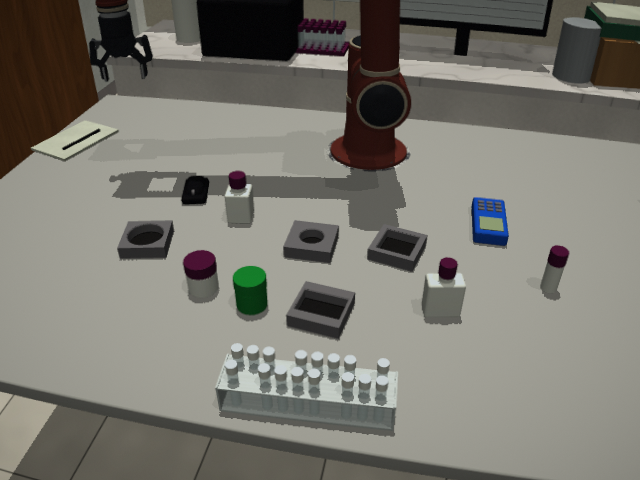

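View pics/top0.png

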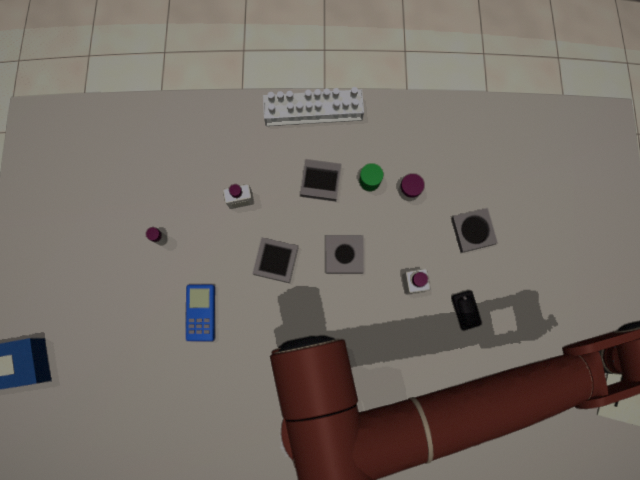

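Top view: the flat bottle is at (237,193), square bottle (418,281), purple jar (412,185) with the green look-alike (371,177), and vial (154,234). The holders are flat (321,180), square (276,260), vial (345,254) and jar (475,230). The meter is at (200,312) and the mouse at (466,310).

```bash
cat > h.py <<'E'
from plant import *
import cv2, numpy as np
def pts(f,mask):
    v,u=np.nonzero(mask&(f["depth"]>0)); z=f["depth"][v,u].astype(float)
    K=np.array([[f["fx"],0,f["cx"]],[0,f["fy"],f["cy"]],[0,0,1]])
    p=cv2.undistortPoints(np.c_[u,v].astype(float)[:,None],K,np.array([f["k1"],0,0,0,0.]))[:,0]
    P=np.c_[p*z[:,None],z]
    return (P-f["t"])@f["R"]          # R^T (P-t)
def rect(P):
    (c,s,a)=cv2.minAreaRect((P[:,:2]*1000).astype(np.float32)); return np.round([*c,*s,a],1)
def purple(f):
    hsv=cv2.cvtColor(f["color"],cv2.COLOR_BGR2HSV);return (hsv[...,0]>145)&(hsv[...,0]<172)&(hsv[...,1]>90)
E
python3 - <<'E'
from h import *
C=["square_bottle","flat_bottle","jar","vial"]
for n in("top","scene"):
    f=grab_frame(n)
    for o in C+[c.split("_")[0]+"_holder" for c in C]+["meter","mouse"]:
        for r in regions_of(o,f)[:3]:
            if r["p"]<.3: continue
            P=pts(f,r["pixels"]); z=P[:,2]
            print(n,o,round(r["p"],2),np.round(r["rect"]),"z pct",np.round(np.percentile(z,[2,50,95])*1000))
            if o in C:
                Q=P[z>np.percentile(z,95)-.006]; print("   captop",rect(Q),len(Q),"z",round(np.median(Q[:,2])*1000,1))
                if "bottle" in o:
                    h=.076 if o[0]=="s" else .08
                    B=P[abs(z-h)<.006]; print("   shoulder",rect(B),len(B))
                    B=P[(z<h+.003)&(z>.02)]; print("   body",rect(B),len(B))
            elif "holder" in o:
                B=P[abs(z-.028)<.006]; print("   rim",rect(B),len(B),np.median(B[:,2]).round(4))
                B=P[z<.014]; B.size and print("   floor",rect(B),len(B),np.median(B[:,2]).round(4))
            else: print("   ",rect(P))
E
```

```text
top square_bottle 0.7 [417. 283.  24.  27.] z pct [ 11.  77. 117.]
   captop [ 389.7 -243.3   35.8   37.    60.6] 160 z 114.4
   shoulder [ 390.2 -244.4   56.5   56.8    6.7] 264
   body [ 389.7 -245.2   57.2   59.6    8. ] 320
top square_bottle 0.4 [239. 198.  29.  24.] z pct [  3.  79. 120.]
   captop [617.9 222.9  29.8  28.9   1.9] 112 z 118.3
   shoulder [618.2 223.1  42.1  70.9  11.8] 220
   body [617.4 222.7  42.4  71.9  10.3] 255
top flat_bottle 0.76 [237. 197.  31.  28.] z pct [ -3.  79. 120.]
   captop [617.9 222.9  29.8  28.9   1.9] 112 z 118.3
   shoulder [617.7 222.6  40.7  69.9  12.1] 260
   body [617.4 222.7  42.4  71.9  10.3] 385
top jar 0.65 [370. 177.  22.  29.] z pct [15. 72. 77.]
   captop [ 671.  -127.7   56.2   60.6   87.4] 265 z 74.1
top jar 0.58 [410. 186.  28.  28.] z pct [ 6. 71. 77.]
   captop [ 646.2 -239.4   58.2   60.2   35.4] 302 z 74.0
top vial 0.71 [158. 238.  26.  22.] z pct [ 11.  92. 100.]
   captop [508.  436.1  33.1  35.1  76.8] 118 z 97.5
top square_holder 0.7 [277. 260.  43.  44.] z pct [ 1. 15. 32.]
   rim [450.3 123.3 100.9 100.8  76.9] 643 0.
[... 2550 characters left out ...]
 13.7] 889 0.0283
   floor [ 513.9 -431.2  160.4  119.2   13.8] 773 0.0072
scene jar_holder 0.51 [554. 270.  28.  48.] z pct [ 2. 57. 96.]
   rim [518.9 432.4  33.   19.   75. ] 84 0.0285
   floor [506.6 446.7  27.5  60.   35.9] 87 0.0078
scene vial_holder 0.74 [313. 242.  55.  40.] z pct [ 2. 27. 30.]
   rim [470.9 -63.2 100.5 107.5  90. ] 1128 0.028
   floor [469.9 -68.6 105.3 111.4   0.8] 427 0.0074
scene meter 0.79 [490. 221.  38.  52.] z pct [-1. 31. 35.]
    [282.8 323.1  87.4 217.8  90. ]
scene mouse 0.96 [195. 189.  26.  30.] z pct [ 6. 24. 36.]
    [ 322.9 -387.2  107.8   58.2   15.8]
scene mouse 0.35 [202. 276.  34.  49.] z pct [ 5. 58. 74.]
    [ 649.8 -241.1   61.9   62.2   24. ]
```

```bash
cat >> h.py <<'E'
def todo(x,y,z):
    from scipy.spatial.transform import Rotation as Ro
    s=state();R=Ro.from_quat(s["tool_rot"],scalar_first=True)
    d=R.inv().apply(np.array([x,y,z])/1000-s["tool_pos"])*100
    print("shift cm",np.round(d,2),"len",np.linalg.norm(d).round(1),"psi",np.arctan2(*R.as_matrix()[[1,0],[0,0]]).round(3),
      "tilt z",R.as_matrix()[:,2].round(3),"pos",np.round(s["tool_pos"]*1000,1),"F",s["contact_force"].round(1),"w",round(float(s["gripper_width"]),3),"gf",round(float(s["grasp_force"]),1),"j",s["joint_pos"].round(2),"t",s["time"])
E
python3 - <<'E'
from h import *
f=grab_frame("top");cv2.imwrite("pics/crop1.png",cv2.resize(f["color"][140:300,230:500],None,fx=2.9,fy=2.9,interpolation=cv2.INTER_CUBIC))
todo(392,-245,200)
E
```

```text
shift cm [ 29.08 -26.57   3.13] len 39.5 psi 0.332 tilt z [-0.  0. -1.] pos [ 203.6 -590.9  231.3] F [ 0.7 -0.4  1.2] w 1.001 gf 0.0 j [-1.36  0.05  1.61 -0.    1.48 -0.12] t 1.25
```

View pics/crop1.png

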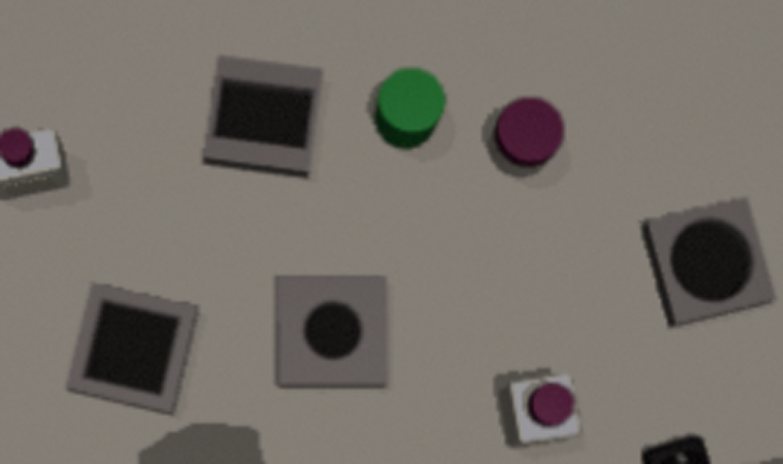

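The crop confirms the picks. Of the two jar candidates, green (371,177) and purple (412,185), the purple-lidded one fits the description. The recesses read oblong at (321,180), square at (276,260), small round at (345,254) and large round at (475,230).

Emit:
{"method": "jog_arm", "body": {"moves": [[[8.54, 2.42, -2.21, 0.26, 0, 0, 0], [8.54, 2.42, -2.21, 0.26, 0, 0, 0], [8.54, 2.42, -2.21, 0.26, 0, 0, 0], [8.54, 2.42, -2.21, 0.26, 0, 0, 0], [8.54, 2.42, -2.21, 0.26, 0, 0, 0], [8.54, 2.42, -2.21, 0.26, 0, 0, 0], [8.54, 2.42, -2.21, 0.26, 0, 0, 0], [8.54, 2.42, -2.21, 0.26, 0, 0, 0], [8.54, 2.42, -2.21, 0.26, 0, 0, 0], [8.54, 2.42, -2.21, 0.26, 0, 0, 0], [8.54, 2.42, -2.21, 0.26, 0, 0, 0], [8.54, 2.42, -2.21, 0.26, 0, 0, 0], [8.54, 0, 0, 0, 0, 0, 0], [8.54, 0, 0, 0, 0, 0, 0], [8.54, 0, 0, 0, 0, 0, 0], [8.54, 0, 0, 0, 0, 0, 0]]]}}

```text
time: 2.58
tool_pos: [0.3915, -0.2465, 0.2004]
tool_rot: [0.0, 0.986, 0.165, -0.0]
contact_force: [0.8, -0.9, -0.2]
gripper_width: 1.001
grasp_force: 0.0
```

```bash
python3 -c "
from h import *
todo(392,-245,82)"
```

```text
shift cm [ 0.1  -0.13 11.84] len 11.8 psi 0.331 tilt z [ 0.    -0.001 -1.   ] pos [ 391.5 -246.5  200.4] F [ 0.8 -0.9 -0.2] w 1.001 gf 0.0 j [-0.72 -0.33  2.01 -0.    1.46  0.52] t 2.5833
```

Emit:
{"method": "jog_arm", "body": {"moves": [[[8.54, 0.1, -0.1, 2.0, 0, 0, 0], [8.54, 0, 0, 2.0, 0, 0, 0], [8.54, 0, 0, 2.0, 0, 0, 0], [8.54, 0, 0, 2.0, 0, 0, 0], [8.54, 0, 0, 2.0, 0, 0, 0], [8.54, 0, 0, 1.8, 0, 0, 0], [8.54, 0, 0, 0, 0, 0, 0], [8.54, 0, 0, 0, 0, 0, 0], [0, 0, 0, 0, 0, 0, 0], [0, 0, 0, 0, 0, 0, 0], [0, 0, 0, 0, 0, 0, 0], [0, 0, 0, 0, 0, 0, 0], [0, 0, 0, 0, 0, 0, 0], [0, 0, 0, 0, 0, 0, 0], [0, 0, 0, 0, 0, 0, 0], [0, 0, 0, 0, 0, 0, 0], [0, 0, 0, 0, 0, 0, 0]]]}}

```text
time: 4.0
tool_pos: [0.3932, -0.2449, 0.0836]
tool_rot: [0.001, 0.986, 0.165, 0.001]
contact_force: [-0.9, 1.5, 6.6]
gripper_width: 0.427
grasp_force: 60.3
```

```bash
python3 -c "
from h import *
todo(392,-245,82)"
```

```text
shift cm [-0.12 -0.02  0.16] len 0.2 psi 0.332 tilt z [ 0.002 -0.001 -1.   ] pos [ 393.2 -244.9   83.6] F [-0.9  1.5  6.6] w 0.427 gf 60.3 j [-0.72 -0.21  2.11  0.    1.23  0.52] t 4.0
```

Emit:
{"method": "jog_arm", "body": {"moves": [[[0, 0, 0, -1.0, 0, 0, 0], [0, 0, 0, -2.0, 0, 0, 0], [0, 0, 0, -2.5, 0, 0, 0], [0, 0, 0, -2.5, 0, 0, 0], [0, 0, 0, -2.5, 0, 0, 0], [0, 0, 0, -2.0, 0, 0, 0], [0, 0, 0, -0.5, 0, 0, 0.1], [0, 0, 0, 0, 0, 0, 0.1], [0, 0, 0, 0, 0, 0, 0.1], [0, 0, 0, 0, 0, 0, 0.075], [0, 0, 0, 0, 0, 0, 0], [0, 0, 0, 0, 0, 0, 0]]]}}

```text
time: 5.0
tool_pos: [0.3921, -0.244, 0.2118]
tool_rot: [-0.0, 1.0, -0.021, -0.0]
contact_force: [-0.2, 0.3, -1.4]
gripper_width: 0.426
grasp_force: 60.3
```

```bash
python3 -c "
from h import *
todo(451.4,122.2,210)"
```

```text
shift cm [  4.42 -36.83   0.2 ] len 37.1 psi -0.041 tilt z [-0.001  0.    -1.   ] pos [ 392.1 -244.   211.8] F [-0.2  0.3 -1.4] w 0.426 gf 60.3 j [-0.72 -0.34  2.   -0.    1.48  0.89] t 5.0
```

Emit:
{"method": "jog_arm", "body": {"moves": [[[0, 0.34, -1.5, 0, 0, 0, 0], [0, 0.34, -2.5, 0, 0, 0, 0], [0, 0.34, -3.2, 0, 0, 0, 0], [0, 0.34, -3.2, 0, 0, 0, 0], [0, 0.34, -3.2, 0, 0, 0, 0], [0, 0.34, -3.2, 0, 0, 0, 0], [0, 0.34, -3.2, 0, 0, 0, 0], [0, 0.34, -3.2, 0, 0, 0, 0], [0, 0.34, -3.2, 0, 0, 0, 0], [0, 0.34, -3.2, 0, 0, 0, 0], [0, 0.34, -3.2, 0, 0, 0, 0], [0, 0.34, -2.5, 0, 0, 0, 0], [0, 0.34, -1.5, 0, 0, 0, 0], [0, 0, 0, 0, 0, 0, 0], [0, 0, 0, 0, 0, 0, 0], [0, 0, 0, 0, 0, 0, 0], [0, 0, 0, 0, 0, 0, 0]]]}}

```text
time: 6.42
tool_pos: [0.4523, 0.1206, 0.212]
tool_rot: [0.0, 1.0, -0.022, -0.0]
contact_force: [-0.0, -0.2, -2.0]
gripper_width: 0.427
grasp_force: 60.6
```

```bash
python3 -c "
from h import *
todo(451.4,122.2,91)
f=grab_frame('scene')
Q=pts(f,purple(f)); Q=Q[(Q[:,2]>.19)&(np.hypot(Q[:,0]-.45,Q[:,1]-.12)<.06)];print(rect(Q),len(Q),Q[:,2].max())
cv2.imwrite('pics/s1.png',cv2.resize(f['color'][120:330,260:540],None,fx=2.5,fy=2.5))"
```

```text
shift cm [-0.09 -0.16 12.1 ] len 12.1 psi -0.044 tilt z [-0. -0. -1.] pos [452.3 120.6 212. ] F [-0.  -0.2 -2. ] w 0.427 gf 60.6 j [ 0.1  -0.33  1.99 -0.    1.48  1.72] t 6.4167
[454.4 117.3  36.4  36.   39.4] 364 0.24670310190096115
```

View pics/s1.png

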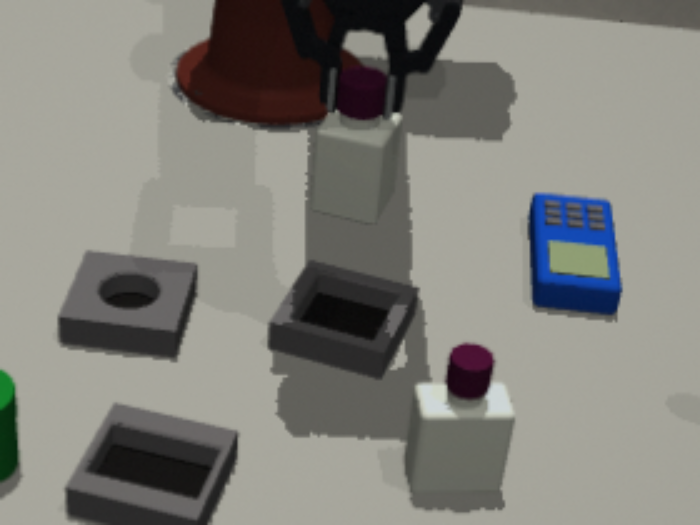

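The held bottle hangs upright above the square recess (picture pixel (345,315)), with its sides parallel to the recess.

Emit:
{"method": "jog_arm", "body": {"moves": [[[0, -0.1, -0.2, 1.5, 0, 0, 0], [0, 0, 0, 2.5, 0, 0, 0], [0, 0, 0, 2.5, 0, 0, 0], [0, 0, 0, 2.0, 0, 0, 0], [0, 0, 0, 1.5, 0, 0, 0], [0, 0, 0, 1.0, 0, 0, 0], [0, 0, 0, 0.7, 0, 0, 0], [0, 0, 0, 0.3, 0, 0, 0], [0, 0, 0, 0.1, 0, 0, 0], [0, 0, 0, 0, 0, 0, 0], [0, 0, 0, 0, 0, 0, 0]]]}}

```text
time: 7.38
tool_pos: [0.4524, 0.1236, 0.0922]
tool_rot: [-0.0, 1.0, -0.022, 0.001]
contact_force: [-0.2, -0.2, -1.6]
gripper_width: 0.428
grasp_force: 60.6
```

Emit:
{"method": "jog_arm", "body": {"moves": [[[0, 0, 0, 0.1, 0, 0, 0], [0, 0, 0, 0.1, 0, 0, 0], [0, 0, 0, 0, 0, 0, 0], [0, 0, 0, 0, 0, 0, 0]]]}}

```text
time: 7.72
tool_pos: [0.452, 0.1236, 0.0897]
tool_rot: [-0.0, 1.0, -0.022, 0.001]
contact_force: [0.3, 0.6, 0.6]
gripper_width: 0.429
grasp_force: 61.1
```

Contact is beginning, so I'll release slowly and rise.

Emit:
{"method": "jog_arm", "body": {"moves": [[[4.5, 0, 0, 0, 0, 0, 0], [5.5, 0, 0, 0, 0, 0, 0], [7, 0, 0, 0, 0, 0, 0], [8.54, 0, 0, 0, 0, 0, 0], [8.54, 0, 0, 0, 0, 0, 0], [8.54, 0, 0, 0, 0, 0, 0], [8.54, 0, 0, -1.0, 0, 0, 0], [8.54, 0, 0, -2.0, 0, 0, 0], [8.54, 0, 0, -3.0, 0, 0, 0], [8.54, 0, 0, -3.0, 0, 0, 0], [8.54, 0, 0, -2.0, 0, 0, 0], [8.54, 0, 0, 0, 0, 0, 0], [8.54, 0, 0, 0, 0, 0, 0]]]}}

```text
time: 8.8
tool_pos: [0.4526, 0.1236, 0.2014]
tool_rot: [-0.0, 1.0, -0.022, 0.002]
contact_force: [-0.2, 0.0, -0.4]
gripper_width: 1.004
grasp_force: 0.0
```

```bash
python3 -c "
from h import *
for n in ('scene','top'):
  f=grab_frame(n)
  Q=pts(f,purple(f)); Q=Q[(Q[:,2]>.09)&(Q[:,2]<.14)&(np.hypot(Q[:,0]-.45,Q[:,1]-.12)<.06)];print(n,len(Q))
  if len(Q): Q=Q[Q[:,2]>Q[:,2].max()-.008]; print(rect(Q),np.median(Q[:,2]))
todo(510,436,200)"
```

```text
scene 324
[453.5 121.   35.   35.3  30.7] 0.11988774930802572
top 72
[441.  119.1  14.2  32.2  22.1] 0.12310506541841552
shift cm [  4.56 -31.48  -0.19] len 31.8 psi -0.043 tilt z [-0.002 -0.    -1.   ] pos [450.9 123.4 198.2] F [-1.5 -0.6 -0.1] w 1.003 gf 0.0 j [ 0.11 -0.32  2.    0.    1.46  1.72] t 8.9
```

Square bottle is seated (top at 0.120 m, within 1 mm). Vial next.

Emit:
{"method": "jog_arm", "body": {"moves": [[[8.54, 0.38, -1.5, 0, 0, 0, 0], [8.54, 0.38, -2.5, 0, 0, 0, 0], [8.54, 0.38, -3.0, 0, 0, 0, 0], [8.54, 0.38, -3.0, 0, 0, 0, 0], [8.54, 0.38, -3.0, 0, 0, 0, 0], [8.54, 0.38, -3.0, 0, 0, 0, 0], [8.54, 0.38, -3.0, 0, 0, 0, 0], [8.54, 0.38, -3.0, 0, 0, 0, 0], [8.54, 0.38, -3.0, 0, 0, 0, 0], [8.54, 0.38, -2.5, 0, 0, 0, 0], [8.54, 0.38, -2.5, 0, 0, 0, 0], [8.54, 0.38, -1.5, 0, 0, 0, 0], [8.54, 0, 0, 0, 0, 0, 0], [8.54, 0, 0, 0, 0, 0, 0], [8.54, 0, 0, 0, 0, 0, 0]]]}}

```text
time: 10.15
tool_pos: [0.51, 0.4351, 0.1975]
tool_rot: [0.001, 1.0, -0.022, -0.001]
contact_force: [-0.6, -0.6, -0.5]
gripper_width: 1.0
grasp_force: 0.0
```

```bash
python3 -c "
from h import *
todo(510,436,60)"
```

```text
shift cm [ 0.03 -0.12 13.75] len 13.7 psi -0.043 tilt z [-0.002 -0.002 -1.   ] pos [510.  435.1 197.5] F [-0.6 -0.6 -0.5] w 1.0 gf 0.0 j [ 0.6   0.18  1.53 -0.    1.43  2.21] t 10.15
```

Emit:
{"method": "jog_arm", "body": {"moves": [[[8.54, 0, -0.1, 1.5, 0, 0, 0], [8.54, 0, 0, 2.5, 0, 0, 0], [8.54, 0, 0, 2.5, 0, 0, 0], [8.54, 0, 0, 2.5, 0, 0, 0], [8.54, 0, 0, 2.5, 0, 0, 0], [8.54, 0, 0, 1.5, 0, 0, 0], [8.54, 0, 0, 0.7, 0, 0, 0], [8.54, 0, 0, 0, 0, 0, 0], [8.54, 0, 0, 0, 0, 0, 0], [5, 0, 0, 0, 0, 0, 0], [4, 0, 0, 0, 0, 0, 0], [3, 0, 0, 0, 0, 0, 0], [2, 0, 0, 0, 0, 0, 0], [0, 0, 0, 0, 0, 0, 0], [0, 0, 0, 0, 0, 0, 0], [0, 0, 0, 0, 0, 0, 0], [0, 0, 0, 0, 0, 0, 0], [0, 0, 0, 0, 0, 0, 0], [0, 0, 0, 0, 0, 0, 0]]]}}

```text
time: 11.73
tool_pos: [0.5115, 0.4378, 0.0635]
tool_rot: [-0.001, 1.0, -0.022, 0.001]
contact_force: [0.2, -0.6, 6.2]
gripper_width: 0.406
grasp_force: 60.0
```

Emit:
{"method": "jog_arm", "body": {"moves": [[[0, 0, 0, -1.0, 0, 0, 0], [0, 0, 0, -2.0, 0, 0, 0], [0, 0, 0, -3.0, 0, 0, 0], [0, 0, 0, -3.0, 0, 0, 0], [0, 0, 0, -3.0, 0, 0, 0], [0, 0, 0, -2.0, 0, 0, 0], [0, 0, 0, -1.0, 0, 0, 0], [0, 0, 0, 0, 0, 0, 0], [0, 0, 0, 0, 0, 0, 0]]]}}

```text
time: 12.48
tool_pos: [0.5104, 0.437, 0.2113]
tool_rot: [0.0, 1.0, -0.022, -0.0]
contact_force: [-1.6, 0.7, -1.3]
gripper_width: 0.407
grasp_force: 59.8
```

```bash
python3 -c "
from h import *
todo(469,-61,210)"
```

```text
shift cm [-1.98 49.93  0.16] len 50.0 psi -0.043 tilt z [-0.001 -0.001 -1.   ] pos [510.4 437.  211.3] F [-1.6  0.7 -1.3] w 0.407 gf 59.8 j [0.6  0.17 1.52 0.   1.45 2.21] t 12.4833
```

Emit:
{"method": "jog_arm", "body": {"moves": [[[0, -0.12, 1.5, 0, 0, 0, 0], [0, -0.12, 2.5, 0, 0, 0, 0], [0, -0.12, 3.2, 0, 0, 0, 0], [0, -0.12, 3.2, 0, 0, 0, 0], [0, -0.12, 3.2, 0, 0, 0, 0], [0, -0.12, 3.2, 0, 0, 0, 0], [0, -0.12, 3.2, 0, 0, 0, 0], [0, -0.12, 3.2, 0, 0, 0, 0], [0, -0.12, 3.2, 0, 0, 0, 0], [0, -0.12, 3.2, 0, 0, 0, 0], [0, -0.12, 3.2, 0, 0, 0, 0], [0, -0.12, 3.2, 0, 0, 0, 0], [0, -0.12, 3.2, 0, 0, 0, 0], [0, -0.12, 3.2, 0, 0, 0, 0], [0, -0.12, 3.2, 0, 0, 0, 0], [0, -0.12, 2.5, 0, 0, 0, 0], [0, -0.06, 1.8, 0, 0, 0, 0], [0, 0, 0, 0, 0, 0, 0], [0, 0, 0, 0, 0, 0, 0], [0, 0, 0, 0, 0, 0, 0]]]}}

```text
time: 14.15
tool_pos: [0.4686, -0.0597, 0.2103]
tool_rot: [-0.001, 1.0, -0.022, -0.002]
contact_force: [0.3, 0.5, -0.6]
gripper_width: 0.405
grasp_force: 60.0
```

```bash
python3 -c "
from h import *
f=grab_frame('scene')
Q=pts(f,purple(f)); Q=Q[(Q[:,2]>.19)&(np.hypot(Q[:,0]-.469,Q[:,1]+.061)<.06)];print(rect(Q),len(Q),Q[:,2].max())
todo(469,-61,70)"
```

```text
[474.5 -63.   44.9  33.2  12.5] 317 0.4089120173218937
shift cm [ 0.06  0.16 14.07] len 14.1 psi -0.042 tilt z [-0.002  0.001 -1.   ] pos [468.8 -59.5 210.7] F [ 0.1  0.4 -0.6] w 0.406 gf 60.0 j [-0.28 -0.31  1.98  0.    1.48  1.33] t 14.2
```

Emit:
{"method": "jog_arm", "body": {"moves": [[[0, 0, 0.1, 1.5, 0, 0, 0], [0, 0, 0, 2.5, 0, 0, 0], [0, 0, 0, 3.0, 0, 0, 0], [0, 0, 0, 3.0, 0, 0, 0], [0, 0, 0, 2.0, 0, 0, 0], [0, 0, 0, 1.0, 0, 0, 0], [0, 0, 0, 0.5, 0, 0, 0], [0, 0, 0, 0.3, 0, 0, 0], [0, 0, 0, 0.1, 0, 0, 0], [0, 0, 0, 0.1, 0, 0, 0], [0, 0, 0, 0, 0, 0, 0], [0, 0, 0, 0, 0, 0, 0], [0, 0, 0, 0, 0, 0, 0]]]}}

```text
time: 15.28
tool_pos: [0.4699, -0.0616, 0.073]
tool_rot: [0.0, 1.0, -0.022, 0.001]
contact_force: [0.2, -0.1, -1.1]
gripper_width: 0.406
grasp_force: 60.0
```

Emit:
{"method": "jog_arm", "body": {"moves": [[[0, 0, 0, 0.1, 0, 0, 0], [0, 0, 0, 0.1, 0, 0, 0], [0, 0, 0, 0.1, 0, 0, 0], [0, 0, 0, 0, 0, 0, 0], [0, 0, 0, 0, 0, 0, 0]]]}}

```text
time: 15.7
tool_pos: [0.4696, -0.0615, 0.0694]
tool_rot: [0.0, 1.0, -0.022, 0.0]
contact_force: [-0.6, -0.2, 2.2]
gripper_width: 0.408
grasp_force: 60.1
```

Emit:
{"method": "jog_arm", "body": {"moves": [[[4.3, 0, 0, 0, 0, 0, 0], [5.5, 0, 0, 0, 0, 0, 0], [7, 0, 0, 0, 0, 0, 0], [8.54, 0, 0, 0, 0, 0, 0], [8.54, 0, 0, 0, 0, 0, 0], [8.54, 0, 0, 0, 0, 0, 0], [8.54, 0, 0, -1.0, 0, 0, 0], [8.54, 0, 0, -2.0, 0, 0, 0], [8.54, 0, 0, -3.0, 0, 0, 0], [8.54, 0, 0, -3.0, 0, 0, 0], [8.54, 0, 0, -2.5, 0, 0, 0], [8.54, 0, 0, -1.5, 0, 0, 0], [8.54, 0, 0, 0, 0, 0, 0], [8.54, 0, 0, 0, 0, 0, 0]]]}}

```text
time: 16.87
tool_pos: [0.4699, -0.0616, 0.2004]
tool_rot: [0.0, 1.0, -0.022, 0.001]
contact_force: [-0.2, 0.1, -0.7]
gripper_width: 1.0
grasp_force: 0.0
```

```bash
python3 -c "
from h import *
f=grab_frame('scene')
Q=pts(f,purple(f)); Q=Q[(Q[:,2]>.07)&(Q[:,2]<.14)&(np.hypot(Q[:,0]-.469,Q[:,1]+.061)<.06)]
Q=Q[Q[:,2]>Q[:,2].max()-.008];print(rect(Q),len(Q),np.median(Q[:,2]))
todo(647.6,-240,190)"
```

```text
[471.5 -63.   35.6  30.9  12. ] 144 0.10163781652351049
shift cm [18.61 17.08  0.86] len 25.3 psi -0.043 tilt z [-0.  0. -1.] pos [469.  -61.4 198.7] F [ 0.5 -0.4  0. ] w 1.0 gf 0.0 j [-0.29 -0.3   1.99  0.    1.45  1.33] t 16.9167
```

Emit:
{"method": "jog_arm", "body": {"moves": [[[8.54, 1.2, 1.1, 0, 0, 0, 0], [8.54, 1.9, 1.7, 0.1, 0, 0, 0], [8.54, 2.0, 1.9, 0.1, 0, 0, 0], [8.54, 2.0, 1.9, 0.1, 0, 0, 0], [8.54, 2.0, 1.9, 0.1, 0, 0, 0], [8.54, 2.0, 1.9, 0.1, 0, 0, 0], [8.54, 2.0, 1.9, 0.1, 0, 0, 0], [8.54, 2.0, 1.9, 0.1, 0, 0, 0], [8.54, 2.0, 1.7, 0.1, 0, 0, 0], [8.54, 1.5, 1.2, 0.1, 0, 0, 0], [8.54, 0, 0, 0, 0, 0, -0.1], [8.54, 0, 0, 0, 0, 0, -0.1], [8.54, 0, 0, 0, 0, 0, -0.1], [8.54, 0, 0, 0, 0, 0, -0.1], [8.54, 0, 0, 0, 0, 0, -0.1], [8.54, 0, 0, 0, 0, 0, 0], [8.54, 0, 0, 0, 0, 0, 0]]]}}

```text
time: 18.33
tool_pos: [0.6469, -0.2399, 0.1877]
tool_rot: [-0.001, 0.974, 0.225, -0.001]
contact_force: [0.6, -0.9, -1.0]
gripper_width: 1.005
grasp_force: 0.0
```

```bash
python3 -c "
from h import *
todo(647.6,-240,36)"
```

```text
shift cm [ 0.09  0.09 15.17] len 15.2 psi 0.454 tilt z [-0.003  0.002 -1.   ] pos [ 646.9 -239.9  187.7] F [ 0.6 -0.9 -1. ] w 1.005 gf 0.0 j [-0.46  0.23  1.49  0.    1.42  0.65] t 18.3333
```

Emit:
{"method": "jog_arm", "body": {"moves": [[[8.54, 0.1, 0.1, 1.5, 0, 0, 0], [8.54, 0, 0, 2.5, 0, 0, 0], [8.54, 0, 0, 3.0, 0, 0, 0], [8.54, 0, 0, 3.0, 0, 0, 0], [8.54, 0, 0, 2.0, 0, 0, 0], [8.54, 0, 0, 1.5, 0, 0, 0], [8.54, 0, 0, 1.0, 0, 0, 0], [8.54, 0, 0, 0.6, 0, 0, 0], [8.54, 0, 0, 0, 0, 0, 0], [8.54, 0, 0, 0, 0, 0, 0], [6.5, 0, 0, 0, 0, 0, 0], [5, 0, 0, 0, 0, 0, 0], [3, 0, 0, 0, 0, 0, 0], [0, 0, 0, 0, 0, 0, 0], [0, 0, 0, 0, 0, 0, 0], [0, 0, 0, 0, 0, 0, 0], [0, 0, 0, 0, 0, 0, 0]]]}}

```text
time: 19.75
tool_pos: [0.6506, -0.2414, 0.0415]
tool_rot: [0.001, 0.974, 0.226, 0.001]
contact_force: [0.5, -0.5, 5.8]
gripper_width: 0.707
grasp_force: 66.0
```

Emit:
{"method": "jog_arm", "body": {"moves": [[[0, 0, 0, -1.0, 0, 0, 0], [0, 0, 0, -2.0, 0, 0, 0], [0, 0, 0, -2.5, 0, 0, 0], [0, 0, 0, -2.5, 0, 0, 0], [0, 0, 0, -2.0, 0, 0, 0], [0, 0, 0, -1.0, 0, 0, 0], [0, 0, 0, 0, 0, 0, 0], [0, 0, 0, 0, 0, 0, 0]]]}}

```text
time: 20.42
tool_pos: [0.6489, -0.2407, 0.1488]
tool_rot: [-0.0, 0.974, 0.226, -0.0]
contact_force: [0.2, 0.2, -2.2]
gripper_width: 0.708
grasp_force: 65.3
```

```bash
python3 -c "
from h import *
todo(534,-415.7,150)"
```

```text
shift cm [-18.03  10.64  -0.12] len 20.9 psi 0.457 tilt z [-0.  0. -1.] pos [ 648.9 -240.7  148.8] F [ 0.2  0.2 -2.2] w 0.708 gf 65.3 j [-0.46  0.27  1.52 -0.    1.36  0.65] t 20.4167
```

Emit:
{"method": "jog_arm", "body": {"moves": [[[0, -1.2, 0.7, 0, 0, 0, 0], [0, -2.2, 1.3, 0, 0, 0, 0], [0, -2.5, 1.5, 0, 0, 0, 0], [0, -2.5, 1.5, 0, 0, 0, 0], [0, -2.5, 1.5, 0, 0, 0, 0], [0, -2.5, 1.5, 0, 0, 0, 0], [0, -2.2, 1.3, 0, 0, 0, 0], [0, -1.6, 0.8, 0, 0, 0, 0], [0, -0.8, 0.5, 0, 0, 0, 0], [0, 0, 0, 0, 0, 0, 0], [0, 0, 0, 0, 0, 0, 0], [0, 0, 0, 0, 0, 0, 0], [0, 0, 0, 0, 0, 0, 0]]]}}

```text
time: 21.5
tool_pos: [0.5349, -0.4142, 0.1487]
tool_rot: [-0.0, 0.974, 0.227, -0.0]
contact_force: [0.2, -0.2, -2.1]
gripper_width: 0.711
grasp_force: 65.3
```

```bash
python3 -c "
from h import *
f=grab_frame('scene')
Q=pts(f,purple(f)); Q=Q[(Q[:,2]>.13)&(Q[:,2]<.25)&(np.hypot(Q[:,0]-.535,Q[:,1]+.416)<.07)];print(rect(Q),len(Q),Q[:,2].max())
todo(534,-415.7,50)"
```

```text
[ 537.9 -416.6   59.8   60.4   69.4] 644 0.19137490169070542
shift cm [-0.16  0.09  9.89] len 9.9 psi 0.458 tilt z [-0.  0. -1.] pos [ 535.  -414.2  148.9] F [-0.8  0.1 -1.5] w 0.706 gf 65.3 j [-0.77  0.23  1.56  0.    1.35  0.34] t 21.55
```

Emit:
{"method": "jog_arm", "body": {"moves": [[[0, -0.2, 0, 1.5, 0, 0, 0], [0, 0, 0, 2.5, 0, 0, 0], [0, 0, 0, 2.0, 0, 0, 0], [0, 0, 0, 1.5, 0, 0, 0], [0, 0, 0, 1.0, 0, 0, 0], [0, 0, 0, 0.8, 0, 0, 0], [0, 0, 0, 0.4, 0, 0, 0], [0, 0, 0, 0.2, 0, 0, 0], [0, 0, 0, 0.1, 0, 0, 0], [0, 0, 0, 0, 0, 0, 0], [0, 0, 0, 0, 0, 0, 0]]]}}

```text
time: 22.47
tool_pos: [0.5331, -0.4167, 0.0503]
tool_rot: [0.001, 0.974, 0.226, 0.001]
contact_force: [0.7, -0.7, -1.3]
gripper_width: 0.709
grasp_force: 65.3
```

Emit:
{"method": "jog_arm", "body": {"moves": [[[0, 0, 0, 0.1, 0, 0, 0], [0, 0, 0, 0.1, 0, 0, 0], [0, 0, 0, 0, 0, 0, 0], [0, 0, 0, 0, 0, 0, 0]]]}}

```text
time: 22.8
tool_pos: [0.5327, -0.4164, 0.0475]
tool_rot: [0.0, 0.974, 0.226, 0.0]
contact_force: [0.1, -0.4, -0.9]
gripper_width: 0.71
grasp_force: 65.6
```

Emit:
{"method": "jog_arm", "body": {"moves": [[[0, 0, 0, 0.1, 0, 0, 0], [0, 0, 0, 0.05, 0, 0, 0], [0, 0, 0, 0, 0, 0, 0], [0, 0, 0, 0, 0, 0, 0]]]}}

```text
time: 23.13
tool_pos: [0.5328, -0.4165, 0.0475]
tool_rot: [0.0, 0.974, 0.226, -0.0]
contact_force: [-3.1, 2.2, 5.6]
gripper_width: 0.708
grasp_force: 66.1
```

Contact. Release and rise.

Emit:
{"method": "jog_arm", "body": {"moves": [[[6.5, 0, 0, 0, 0, 0, 0], [7.2, 0, 0, 0, 0, 0, 0], [8.54, 0, 0, 0, 0, 0, 0], [8.54, 0, 0, 0, 0, 0, 0], [8.54, 0, 0, 0, 0, 0, 0], [8.54, 0, 0, 0, 0, 0, 0], [8.54, 0, 0, -1.0, 0, 0, 0], [8.54, 0, 0, -2.0, 0, 0, 0], [8.54, 0, 0, -3.0, 0, 0, 0], [8.54, 0, 0, -3.0, 0, 0, 0], [8.54, 0, 0, -3.0, 0, 0, 0], [8.54, 0, 0, -2.5, 0, 0, 0], [8.54, 0, 0, -1.0, 0, 0, 0], [8.54, 0, 0, 0, 0, 0, 0], [8.54, 0, 0, 0, 0, 0, 0]]]}}

```text
time: 24.38
tool_pos: [0.5325, -0.4162, 0.2005]
tool_rot: [0.0, 0.974, 0.226, 0.0]
contact_force: [0.4, -0.2, -0.3]
gripper_width: 1.0
grasp_force: 0.0
```

```bash
python3 -c "
from h import *
f=grab_frame('scene')
Q=pts(f,purple(f)); Q=Q[(Q[:,2]>.05)&(Q[:,2]<.14)&(np.hypot(Q[:,0]-.535,Q[:,1]+.416)<.07)]
Q=Q[Q[:,2]>Q[:,2].max()-.008];print(rect(Q),len(Q),np.median(Q[:,2]))
todo(619,221.5,205)"
```

```text
[ 533.4 -420.    60.4   58.4   42.6] 367 0.0793631689194519
shift cm [ 35.91 -53.34  -0.53] len 64.3 psi 0.457 tilt z [-0.002  0.002 -1.   ] pos [ 531.9 -415.6  198.7] F [-0.8  0.4  0.5] w 0.999 gf 0.0 j [-0.77  0.19  1.52  0.    1.44  0.34] t 24.4333
```

Emit:
{"method": "jog_arm", "body": {"moves": [[[8.54, 0.9, -1.3, 0, 0, 0, 0], [8.54, 1.9, -2.82, 0, 0, 0, 0], [8.54, 1.9, -2.82, 0, 0, 0, 0], [8.54, 1.9, -2.82, 0, 0, 0, 0], [8.54, 1.9, -2.82, 0, 0, 0, 0], [8.54, 1.9, -2.82, 0, 0, 0, 0], [8.54, 1.9, -2.82, 0, 0, 0, 0], [8.54, 1.9, -2.82, 0, 0, 0, 0], [8.54, 1.9, -2.82, 0, 0, 0, 0], [8.54, 1.9, -2.82, 0, 0, 0, 0], [8.54, 1.9, -2.82, 0, 0, 0, 0], [8.54, 1.9, -2.82, 0, 0, 0, 0], [8.54, 1.9, -2.82, 0, 0, 0, 0], [8.54, 1.9, -2.82, 0, 0, 0, 0], [8.54, 1.9, -2.82, 0, 0, 0, 0], [8.54, 1.9, -2.82, 0, 0, 0, 0], [8.54, 1.9, -2.82, 0, 0, 0, 0], [8.54, 1.9, -2.82, 0, 0, 0, 0], [8.54, 1.9, -2.82, 0, 0, 0, 0], [8.54, 0.8, -1.3, 0, 0, 0, 0]]]}}

```text
time: 26.1
tool_pos: [0.6175, 0.2251, 0.1977]
tool_rot: [-0.001, 0.974, 0.228, -0.002]
contact_force: [-0.1, -0.1, -0.2]
gripper_width: 0.999
grasp_force: 0.0
```

Emit:
{"method": "jog_arm", "body": {"moves": [[[8.54, 0, 0, 0, 0, 0, 0], [8.54, 0, 0, 0, 0, 0, 0], [8.54, 0, 0, 0, 0, 0, 0]]]}}

```text
time: 26.35
tool_pos: [0.6186, 0.2201, 0.1993]
tool_rot: [0.0, 0.974, 0.226, -0.001]
contact_force: [-0.3, -0.1, 0.8]
gripper_width: 1.004
grasp_force: 0.0
```

```bash
python3 -c "
from h import *
todo(619,221.5,86)"
```

```text
shift cm [ 0.12 -0.11 11.33] len 11.3 psi 0.456 tilt z [-0.002 -0.001 -1.   ] pos [618.6 220.1 199.3] F [-0.3 -0.1  0.8] w 1.004 gf 0.0 j [ 0.23  0.15  1.56 -0.    1.43  1.34] t 26.35
```

Emit:
{"method": "jog_arm", "body": {"moves": [[[8.54, 0.1, -0.1, 1.5, 0, 0, 0], [8.54, 0, 0, 2.5, 0, 0, 0], [8.54, 0, 0, 2.5, 0, 0, 0], [8.54, 0, 0, 2.0, 0, 0, 0], [8.54, 0, 0, 1.5, 0, 0, 0], [8.54, 0, 0, 1.0, 0, 0, 0], [8.54, 0, 0, 0.3, 0, 0, 0], [8.54, 0, 0, 0, 0, 0, 0], [8.54, 0, 0, 0, 0, 0, 0], [5, 0, 0, 0, 0, 0, 0], [4, 0, 0, 0, 0, 0, 0], [3, 0, 0, 0, 0, 0, 0], [2, 0, 0, 0, 0, 0, 0], [0, 0, 0, 0, 0, 0, 0], [0, 0, 0, 0, 0, 0, 0], [0, 0, 0, 0, 0, 0, 0], [0, 0, 0, 0, 0, 0, 0], [0, 0, 0, 0, 0, 0, 0], [0, 0, 0, 0, 0, 0, 0], [0, 0, 0, 0, 0, 0, 0]]]}}

```text
time: 28.02
tool_pos: [0.6202, 0.2228, 0.0884]
tool_rot: [-0.0, 0.974, 0.226, 0.001]
contact_force: [-1.9, 1.5, 5.1]
gripper_width: 0.357
grasp_force: 59.6
```

Emit:
{"method": "jog_arm", "body": {"moves": [[[0, 0, 0, -1.0, 0, 0, 0], [0, 0, 0, -2.0, 0, 0, 0], [0, 0, 0, -2.5, 0, 0, 0], [0, 0, 0, -2.5, 0, 0, 0], [0, 0, 0, -2.0, 0, 0, 0], [0, 0, 0, -1.0, 0, 0, 0], [0, 0, 0, 0, 0, 0, 0.1], [0, 0, 0, 0, 0, 0, 0.1], [0, 0, 0, 0, 0, 0, 0.1], [0, 0, 0, 0, 0, 0, 0.025], [0, 0, 0, 0, 0, 0, 0], [0, 0, 0, 0, 0, 0, 0]]]}}

```text
time: 29.02
tool_pos: [0.6192, 0.222, 0.1961]
tool_rot: [0.0, 0.998, 0.066, -0.001]
contact_force: [0.3, 0.8, -1.5]
gripper_width: 0.355
grasp_force: 59.6
```

```bash
python3 -c "
from h import *
todo(672,1.9,200)"
```

```text
shift cm [ 2.33 22.52 -0.39] len 22.6 psi 0.133 tilt z [-0.002 -0.001 -1.   ] pos [619.2 222.  196.1] F [ 0.3  0.8 -1.5] w 0.355 gf 59.6 j [ 0.23  0.15  1.56 -0.    1.43  1.67] t 29.0167
```

Emit:
{"method": "jog_arm", "body": {"moves": [[[0, 0.23, 1.3, 0, 0, 0, 0], [0, 0.23, 2.2, 0, 0, 0, 0], [0, 0.23, 2.6, 0, 0, 0, 0], [0, 0.23, 2.6, 0, 0, 0, 0], [0, 0.23, 2.6, 0, 0, 0, 0], [0, 0.23, 2.6, 0, 0, 0, 0], [0, 0.23, 2.6, 0, 0, 0, 0], [0, 0.23, 2.6, 0, 0, 0, 0], [0, 0.23, 2.1, 0, 0, 0, 0], [0, 0.23, 1.3, 0, 0, 0, 0], [0, 0, 0, 0, 0, 0, 0], [0, 0, 0, 0, 0, 0, 0], [0, 0, 0, 0, 0, 0, 0], [0, 0, 0, 0, 0, 0, 0]]]}}

```text
time: 30.18
tool_pos: [0.672, 0.0034, 0.1975]
tool_rot: [-0.0, 0.998, 0.067, -0.0]
contact_force: [0.4, -0.2, -2.0]
gripper_width: 0.354
grasp_force: 59.8
```

```bash
python3 -c "
from h import *
f=grab_frame('scene')
Q=pts(f,purple(f)); Q=Q[(Q[:,2]>.18)&(Q[:,2]<.25)&(np.hypot(Q[:,0]-.672,Q[:,1])<.06)];print(rect(Q),len(Q),Q[:,2].max())
m=np.zeros((480,640),bool);m[150:330,240:420]=1
B=pts(f,m);B=B[(np.hypot(B[:,0]-.672,B[:,1])<.06)&(B[:,2]>.12)&(B[:,2]<.19)];print('body',rect(B),len(B))
cv2.imwrite('pics/s2.png',cv2.resize(f['color'][150:350,220:440],None,fx=2.5,fy=2.5))
todo(672,1.9,94.5)"
```

```text
[674.6  -6.5  32.9  43.4  15.8] 406 0.23671726031593399
body [673.8   1.1  71.7  41.8  84.6] 1671
shift cm [-0.02  0.17 10.31] len 10.3 psi 0.133 tilt z [-0.  0. -1.] pos [672.    3.5 197.6] F [-1.5  0.1 -3.1] w 0.36 gf 59.8 j [-0.11  0.18  1.53  0.    1.43  1.33] t 30.2333
```

View pics/s2.png

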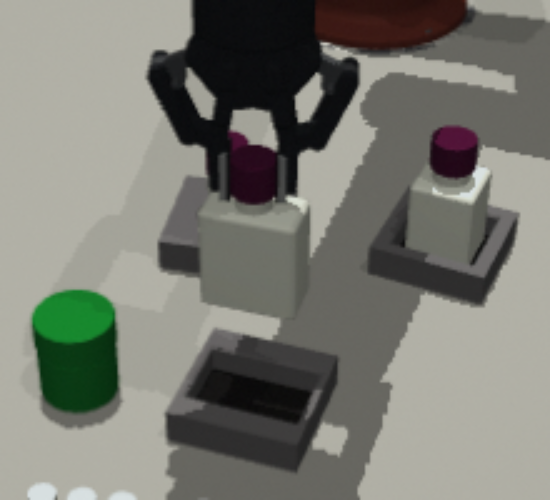

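The flat bottle hangs upright at (255,250) in the crop, aligned with the oblong recess at (250,390). The square bottle is seated at (450,210).

Emit:
{"method": "jog_arm", "body": {"moves": [[[0, 0, 0, 1.5, 0, 0, 0], [0, 0, 0, 2.5, 0, 0, 0], [0, 0, 0, 2.0, 0, 0, 0], [0, 0, 0, 1.7, 0, 0, 0], [0, 0, 0, 1.0, 0, 0, 0], [0, 0, 0, 0.8, 0, 0, 0], [0, 0, 0, 0.4, 0, 0, 0], [0, 0, 0, 0.2, 0, 0, 0], [0, 0, 0, 0.1, 0, 0, 0], [0, 0, 0, 0, 0, 0, 0], [0, 0, 0, 0, 0, 0, 0], [0, 0, 0, 0, 0, 0, 0]]]}}

```text
time: 31.23
tool_pos: [0.6728, 0.0023, 0.0967]
tool_rot: [0.0, 0.998, 0.066, 0.001]
contact_force: [-1.5, -0.3, -3.6]
gripper_width: 0.354
grasp_force: 59.9
```

Emit:
{"method": "jog_arm", "body": {"moves": [[[0, 0, 0, 0.1, 0, 0, 0], [0, 0, 0, 0.1, 0, 0, 0], [0, 0, 0, 0, 0, 0, 0], [0, 0, 0, 0, 0, 0, 0]]]}}

```text
time: 31.57
tool_pos: [0.6727, 0.0024, 0.0944]
tool_rot: [0.0, 0.998, 0.066, 0.001]
contact_force: [-0.9, 1.2, 1.3]
gripper_width: 0.361
grasp_force: 60.0
```

Emit:
{"method": "jog_arm", "body": {"moves": [[[4.0, 0, 0, 0.05, 0, 0, 0], [5.0, 0, 0, 0, 0, 0, 0], [7, 0, 0, 0, 0, 0, 0], [8.54, 0, 0, 0, 0, 0, 0], [8.54, 0, 0, 0, 0, 0, 0], [8.54, 0, 0, 0, 0, 0, 0], [8.54, 0, 0, -1.0, 0, 0, 0], [8.54, 0, 0, -2.0, 0, 0, 0], [8.54, 0, 0, -3.0, 0, 0, 0], [8.54, 0, 0, -3.0, 0, 0, 0], [8.54, 0, 0, -3.0, 0, 0, 0], [8.54, 0, 0, -1.5, 0, 0, 0], [8.54, 0, 3.0, 0, 0, 0, 0], [8.54, 0, 3.0, 0, 0, 0, 0], [8.54, 0, 3.0, 0, 0, 0, 0], [8.54, 0, 3.0, 0, 0, 0, 0], [8.54, 0, 0, 0, 0, 0, 0], [8.54, 0, 0, 0, 0, 0, 0], [8.54, 0, 0, 0, 0, 0, 0]]]}}

```text
time: 33.15
tool_pos: [0.6878, -0.1162, 0.2277]
tool_rot: [-0.0, 0.998, 0.066, -0.0]
contact_force: [0.2, 0.5, -0.2]
gripper_width: 0.993
grasp_force: 0.0
```

```bash
python3 -c "
from h import *
f=grab_frame('scene')
P=pts(f,purple(f))
for n,x,y,h in (('sq',452.5,121.1,.12),('flat',672.9,1.1,.124),('jar',535.2,-417.2,.078),('vial',470.9,-63.2,.102)):
  Q=P[(np.hypot(P[:,0]-x/1000,P[:,1]-y/1000)<.05)&(abs(P[:,2]-h)<.006)];print(n,(rect(Q)[:2]-[x,y]).round(1),rect(Q)[2:4],len(Q),np.median(Q[:,2]).round(4))
cv2.imwrite('pics/end.png',f['color']);todo(0,0,0)"
```

```text
sq [1.3 0.3] [38.3 34.7] 180 0.1196
flat [-0.1 -0.2] [35.  27.9] 193 0.124
jar [-0.7 -2.1] [61.3 57.5] 415 0.0792
vial [-0.3  0.5] [33.5 34.5] 155 0.1018
shift cm [-66.64 -20.54  22.83] len 73.4 psi 0.132 tilt z [-0.     0.001 -1.   ] pos [ 687.8 -115.7  227.9] F [-0.4  0.4  0.1] w 1.002 gf 0.0 j [-0.27  0.22  1.43  0.    1.49  1.16] t 33.2
```

View pics/end.png

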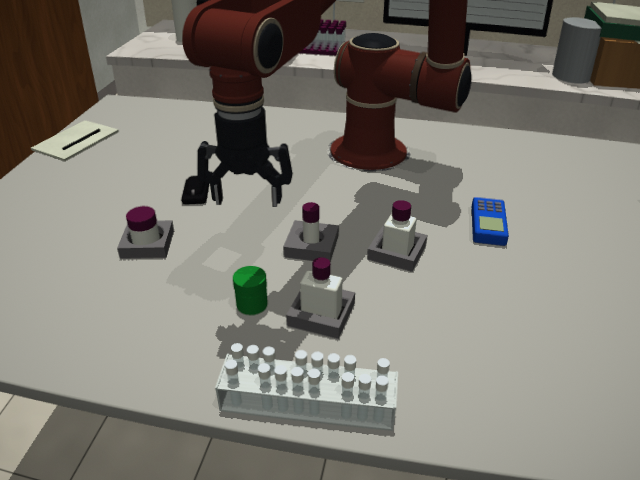

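All four stand in their holders: jar (145,230), vial (311,230), square bottle (400,235) and flat bottle (321,295). Mouse and meter are untouched, and the gripper is clear.

```bash
python3 -c "
from plant import *
print(job_done())"
```

```text
the job is handed in; nothing more can be done
None
```

The job is handed in: all four containers stand upright in their matching recesses, within about 3 mm of centre by the last camera check, with the meter and mouse left alone; the hand-in call returned no verdict.

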